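Set and lock the filter wheel

ROBOT

A 6-joint arm with a two-finger parallel gripper is mounted at the origin on the work surface. World frame = base frame: x ahead of the robot, y to its left, z up, the work surface at z = 0. Lengths are in m, angles in rad, forces in N, time in s.
With the tool pointing down it reaches from about 0.3 to 0.75 m from the base axis. Payload 8.5 kg.
Tool frame: the origin (TCP) lies midway between the tips of the shut fingers; the grasp point (between the pads) lies behind it (manip.pinch_z is the z of the grasp point in the tool frame, in m); z points along the fingers, x is the direction in which the jaws open and shut, and the axes are right-handed (so a half turn about z gives the same grasp; the last joint's range is limited). The gripper opens to 88 mm and grips with 3 to 60 N. Pads are 18 mm wide; open, the fingers measure 123 mm over their backs; the gripper's body (75 mm by 187 mm) begins 45 mm behind the grasp point.
Start: joints at [-1.442, 0.381, 1.297, -0, 1.464, -0.215], TCP at [0.185, -0.518, 0.239] pointing down, gripper open.
Joint ranges: [-3.11, 3.11], [-0.89, 2.33], [0.22, 2.48], [-1.42, 4.56], [0.17, 2.85], [-2.88, 2.88]. Speed limits (rad/s): [2.39, 2.39, 3.14, 3.14, 3.14, 3.14].

INTERFACE

Orientations are given as a rotation vector (axis times angle).
In Python, from station import telemetry, optics, manip gives the robot as it stands.
- The arm moves only by the tool arm_command, never from a script. Its argument "targets" is a list of rows, each a list of 7 numbers: the closure, from 0 (fully open) to 1 (shut), then the shift along the world's x, y, z in cm, then the turn, a rotation vector about the world's x, y, z in rad. A call has 1 to 12 rows; each row is the pose to reach, as a shift and turn from the pose commanded when the call began; what a row does not reach only later rows make up. A row lasts 1/8 s, in which the tool goes at most 62.5 mm and 10.7 degrees, less where a joint would pass 70% of its speed; a pose out of reach is approached as far as the arm can. A call with a gripper value outside its range is refused whole. The fingers move at their own pace and stop on an object; "force" is the grip in N (left out, the last holds). Time passes only in rows, so rows that repeat a pose let the fingers close. It gives the time, the measured TCP pose, the force and the opening at its end, in the units of the state.
- telemetry.get_state(): the state, without advancing time (a new reading comes with each control period).
- optics.capture(name): name is "scene" or "top"; returns a dict with "frame" (480x640x3 uint8, blue, green, red), "vertical_fov" (degrees; the focal length in pixels is half the picture's height over the tangent of half this angle, whatever the lens; pixels are square), "cx", "cy" (the principal point, pixels), "position" and "attitude" of the camera in the world. Camera axes: x right, y up, looking along -z (the intrinsics and any distortion apply to the point x, -y, -z); pixel columns grow to the right and rows downward; lengths in m; the calibration is good to about 2 mm. A picture is of the moment at which its call begins. There is no depth.
- manip.sign_off(): hands the job in, once; it reports no verdict.
The state is a dict: "clock": time; "qpos": joint angles; "joint_velocities": joint speeds; "effort": joint torques, N m; "tool_pos": TCP position; "eef_rot": TCP orientation; "ft_force": force on the tool from outside, world axes, zero at the start; "wrist_torque": the same for the moment, N m; "width": opening from 0.0 (shut) to 1.0 (fully open).
Only numpy, scipy, OpenCV 4.12 (cv2) and the standard library are available. Lean on these libraries where they do the work, as an engineer would, in place of code of your own. Each camera call takes 0.05 s, during which the arm holds its last target. There are 200 camera calls.

TASK

Turn the filter wheel by its bar knob, letting go and taking the knob again as needed, until the square filter sits in the middle of the cover's window. Then lock the wheel: lift the bolt's handle out of its notch, slide the bolt fully in towards the wheel and lower the handle right down into the other notch. Let go, and leave the loose things around the unit where they stand.

Things in the scene. Friction and masses are not known exactly. Their poses are not given: they have to be found in the camera images.
- filter_unit: Fixed white filter-wheel unit. Origin on the wheel's axis at table height, z up; its +x points to the cover with the window, its +y to a barrel bolt. Base 205 x 186 x 30 mm high, with a foot for the bolt on the +y side (y 90 to 190, x -44 to 31 mm, 30 mm high). Cover: white plate, x 19 to 105, y -46 to 46 mm, top 72 mm above the table.
- wheel (a joint): Turn of the wheel in rad, counter-clockwise from above positive. At 0 and at 6.283 (a full turn on) the square filter is centred in the window; stops at -0.35 and 6.63. It stays where left (friction about 0.08 N m). Black disc 178 mm across, six filters 60 degrees apart: five round, one square. Six raised rim teeth, tops 58 mm above the table, with gaps 28 mm wide.
- knob_grip (a point): On the wheel's axis, at the height to grip the bar knob (107 mm above the table). The knob is an upright aluminium bar 64 mm long, 16 mm thick, reaching from 79 to 125 mm above the table. Site's axes turn with the wheel: the bar lies along its y and is pinched across its x (at wheel = 0 they are the unit's axes).
- square_filter (a point): Centre of the top of the square filter (34 mm square metal frame, the round ones 27 mm across, white glass), 48 mm from the wheel's axis along the wheel's x, square to the knob bar; 49 mm above the table.
- window (a point): Centre of the 42 mm square window in the cover, 48 mm from the wheel's axis along the unit's +x, 72 mm above the table.
- bolt (a joint): Slide of the bolt in m, along the unit's -y: 0 drawn out (handle in the outer notch), 0.034 (end stop) fully in, tip between two rim teeth, handle in the inner notch. It goes in only if a tooth gap faces it: wheel within about 6 degrees of having a filter centred. Friction about 1.5 N. Axis at unit x = 0, 53 mm above the table. Slides only with the handle lifted.
- bolt_handle (a joint): Lift of the bolt's handle in rad: 0 lying level in a notch, pointing to the unit's -x; 1.2 fully up (stop). It swings about the bolt's axis and falls down by its weight when let go. It clears the 15 mm wide block between the notches above about 0.55 rad. Notches are 19 mm wide for a 12 mm stem.
- handle_grip (a point): Point on the centre line of the handle's round black end (16 mm diameter, 52 to 86 mm from the bolt's axis), 70 mm from that axis. When down: 53 mm above the table, unit x = -70 mm, y = 165 mm (bolt out) or 131 mm (in); only the table is beneath. Notch blocks, 60 mm high, lie 30 to 44 mm from the bolt's axis. Pinch along the unit's y.
- objective: Bystander, loose: steel microscope objective standing upright, 34 mm across, 62 mm high. Origin under its centre.
- spare_ring: Bystander, loose: empty aluminium filter ring lying flat, 60 mm across, 12 mm high. Origin under its centre.
- dropper: Bystander, loose: amber dropper bottle, 32 mm across, 85 mm high. Origin under its centre.
- driver: Bystander, loose: screwdriver lying down, 160 mm long. Origin under its centre.
- slide_box: Bystander, loose: flat slide box, 91 x 171 x 36 mm. Origin under its centre.
- tube_rack: Bystander, loose: white tube rack with four tubes, 80 x 190 mm, 84 mm high. Origin under its centre.
- jar: Bystander, loose: glass jar with black lid, 60 mm across, 75 mm high. Origin under its centre.

How it is judged:
On the way, in this order (a step that is already met when the one before it is completed fails the run):
1. the square filter is in the middle of the window and the wheel is still (horizontal distance between square_filter and window below 0.007 m and velocity of joint wheel between -0.1 and 0.1 rad/s), for 0.2 s.
2. the bolt is fully in and its handle down in the inner notch (value of joint bolt above 0.029 m and value of joint bolt_handle below 0.12 rad), for 0.2 s.
At the end, for the whole second after the job is handed in: The square filter's centre is within 7 mm of the window's centre (seen from above) and the wheel is still; the bolt is in (29 mm or more of 34 mm) and its handle lies down in the inner notch (under 0.12 rad) (all of step 1 and all of step 2); the robot touches nothing.
It fails at once if a loose bystander is pushed more than 30 mm from its place (distance of any of objective, spare_ring, dropper, driver, slide_box, tube_rack, jar from where it was at the start of the episode above 0.03 m).
It also fails if it takes over 70 s, if anything falls off the work surface, if the arm or the gripper's body presses on something with over 40 N, if the wrist force passes 120 N, or if a joint passes its speed limit or range.

## Working session

There is one attempt and no reset: what is moved stays moved. The work goes in short steps, Python scripts to look and compute and a tool call to move; the robot and the scene stay as the last step left them, time stands still between calls to the robot, and variables do not carry over. Pictures are saved under pics/ and viewed, about 8 in all and at most 12, crops included, and the job is handed in when it is done.

Besides the shell and the picture viewer there is one more tool, called after "Request:" by a JSON object that holds its "fn" and its "kwargs", one argument or row to a line. arm_command: Moves the arm, as the interface text tells. Its arguments: {"type":"object","properties":{"targets":{"type":"array","items":{"type":"array","items":{"type":"number"}}},"force":{"type":"number"}},"required":["targets"]}

```bash
mkdir -p pics; python3 - <<'E'
from station import telemetry, optics, manip
import cv2
print(manip.pinch_z, telemetry.get_state())
for n in("scene","top"):
    c=optics.capture(n); cv2.imwrite(f"pics/{n}0.png",c["frame"]); print(n,{k:v for k,v in c.items() if k!="frame"})
E
```

```text
-0.0187 {'clock': 0.0, 'qpos': array([-1.44233885e+00,  3.81206395e-01,  1.29827952e+00,  8.43248536e-06,
        1.46361692e+00, -2.15286387e-01]), 'joint_velocities': array([-0.00021585,  0.00042345,  0.00147532, -0.00033295, -0.00078152,
       -0.00051638]), 'effort': array([-2.93622696e-03, -4.37929273e+01, -2.24552965e+01,  7.12040160e-02,
        3.53617966e-02, -9.05008983e-05]), 'tool_pos': array([ 0.18532636, -0.5175252 ,  0.23812587]), 'eef_rot': array([-2.56772202e+00,  1.80814179e+00,  1.59273094e-03]), 'ft_force': array([ 0.39304741, -0.13687596,  0.11413589]), 'wrist_torque': array([0.01997786, 0.02724047, 0.03440129]), 'width': 1.0009886238192511}
scene {'vertical_fov': 43.99943831096364, 'cx': 317.3497981001673, 'cy': 237.47208675999943, 'position': array([ 1.54959205, -0.57718209,  1.29241228]), 'attitude': array([0.70776163, 0.39227685, 0.96589856])}
top {'vertical_fov': 47.614649657013274, 'cx': 316.1492426898411, 'cy': 242.04474237837127, 'position': array([0.26220018, 0.04401696, 1.35701208]), 'attitude': array([ 0.18164602, -0.18208188, -1.6208158 ])}
```

View pics/top0.png

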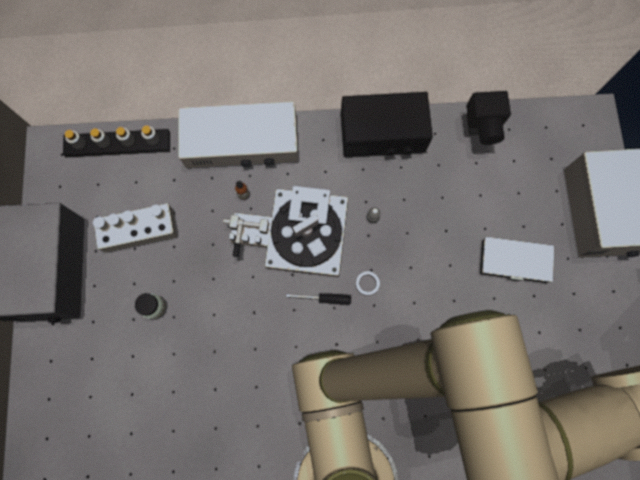

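View pics/scene0.png

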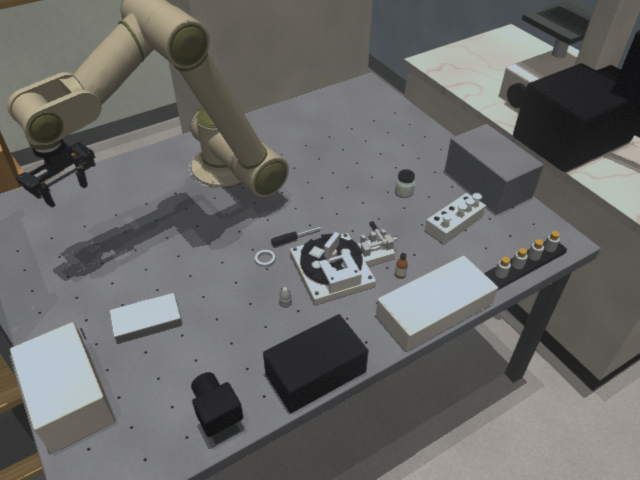

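The top view shows the unit at about (307,231) with its cover up-image at (310,203), the bolt at left at (240,235), and the objective, dropper, ring and driver around it. I'll enlarge it.

```bash
python3 - <<'E'
import cv2
f=cv2.imread("pics/top0.png")[170:300,215:390]
cv2.imwrite("pics/c0.png",cv2.resize(f,None,fx=4.5,fy=4.5,interpolation=cv2.INTER_CUBIC))
E
```

```text
(no output)
```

View pics/c0.png

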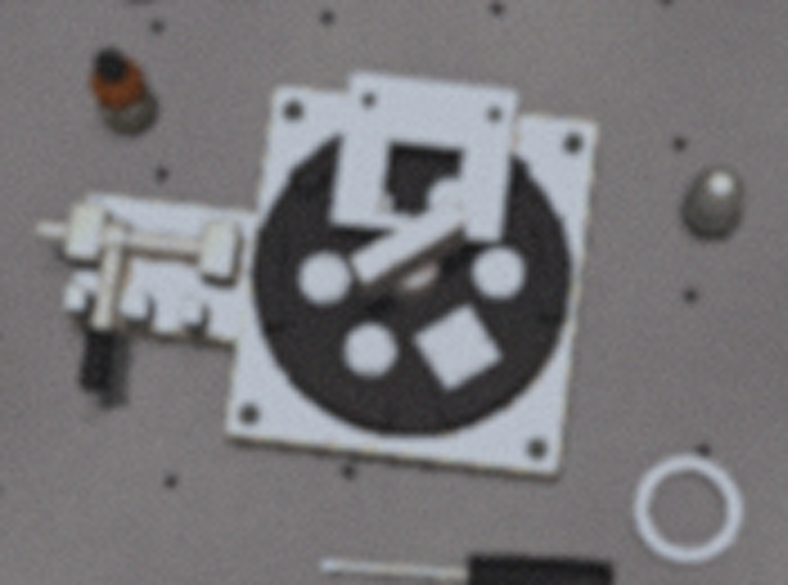

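Crop pixels (÷4.5 + (215,170)): cover corners (350,72),(517,92),(503,242),(330,222), base corners (275,88),(597,124),(558,475),(228,437). The square filter is at (458,348), the knob bar top at about (409,248) and the handle end at (98,362).

```bash
cat > h.py <<'E'
import numpy as np, cv2
from scipy.spatial.transform import Rotation as R
TOP=dict(f=240/np.tan(np.radians(47.614649657013274/2)),c=np.array([316.14924,242.04474]),p=np.array([0.26220018,0.04401696,1.35701208]),R=R.from_rotvec([0.18164602,-0.18208188,-1.6208158]).as_matrix())
def ray(uv,z,C=TOP):
    d=(np.array(uv)-C["c"])/C["f"]; d=C["R"]@np.array([d[0],-d[1],-1]); return C["p"]+d*(z-C["p"][2])/d[2]
def proj(P,C=TOP):
    q=(np.atleast_2d(P)-C["p"])@C["R"]; return C["c"]+C["f"]*np.c_[q[:,0],-q[:,1]]/-q[:,2:]
E
python3 - <<'E'
from h import *
from scipy.optimize import least_squares
cr=lambda u,o=(215,170),s=4.5:np.array(u)/s+o
P=[[.105,.046],[.105,-.046],[.019,-.046],[.019,.046]]
U=[(350,72),(517,92),(503,242),(330,222)]
W=np.array([ray(cr(u),.072)[:2] for u in U]);P=np.array(P)
fn=lambda p:(np.c_[P[:,0]*np.cos(p[2])-P[:,1]*np.sin(p[2]),P[:,0]*np.sin(p[2])+P[:,1]*np.cos(p[2])]+p[:2]-W).ravel()
s=least_squares(fn,[.4,0,0]);print("unit",s.x,s.fun.round(4))
B=np.array([ray(cr(u),.03)[:2] for u in [(275,88),(597,124),(558,475),(228,437)]])
e=[B[0]-B[3],B[1]-B[2],B[0]-B[1],B[3]-B[2]]
print("base",B.mean(0),[ (np.linalg.norm(v).round(4),np.arctan2(v[1],v[0]).round(3)) for v in e])
T=R.from_euler("z",s.x[2]).as_matrix()[:2,:2]
loc=lambda u,z:(T.T@(ray(cr(u),z)[:2]-s.x[:2])).round(4)
print("sq",loc((458,348),.049),"disc",loc((412,283),.052),"barends",loc((358,272),.125),loc((460,217),.125),"handle",loc((98,362),.061),"basec",T.T@(B.mean(0)-s.x[:2]))
for n,u,z in[("round",(325,278),.049),("r2",(498,272),.049),("r3",(370,350),.049)]:print(n,loc(u,z))
for n,u,z in [("drop",(110,65),.085),("obj",(720,185),.062)]:print(n,ray(cr(u),z),loc(u,z))
E
```

```text
unit [ 0.59680312  0.05673971 -0.17261551] [-0.0008 -0.0008  0.0004 -0.      0.0007  0.0018 -0.0003 -0.001 ]
base [0.6002911  0.05585434] [(np.float64(0.2033), np.float64(-0.168)), (np.float64(0.203), np.float64(-0.176)), (np.float64(0.1845), np.float64(1.395)), (np.float64(0.1829), np.float64(1.396))]
sq [-0.0377 -0.0296] disc [-0.0049 -0.0004] barends [-0.0202  0.0243] [ 0.0152 -0.025 ] handle [-0.0703  0.1631] basec [ 0.00358822 -0.00027312]
round [-0.0067  0.0478]
r2 [ 0.0075 -0.0466]
r3 [-0.0443  0.0181]
drop [0.71626953 0.21546208 0.085     ] [0.0904 0.1769]
obj [ 0.63499433 -0.1150832   0.062     ] [ 0.0671 -0.1627]
```

Consistency is good: residuals are ≤2 mm, base edges agree with 205x186, and the handle is at (-0.070, 0.163). The wheel reads about 3.81 rad, so the turn is +2.475 rad. By yaw = q1 - q6, starting at yaw -2.65 does it in one grasp. Moving above the knob now.

Request:
{"fn": "arm_command", "kwargs": {
  "targets": [
    [0,4,5,0,0,0,-0.12],
    [0,8,10.5,0,0,0,-0.24],
    [0,12,16,0,0,0,-0.36],
    [0,16,21.5,0,0,0,-0.5],
    [0,20,27,0,0,0,-0.65],
    [0,24,32.5,0,0,0,-0.8],
    [0,28,38,0,0,0,-0.95],
    [0,32,44,0,0,0,-1.1],
    [0,36,50,0,0,0,-1.25],
    [0,40,55,-1,0,0,-1.42],
    [0,41.2,57.4,-3,0,0,-1.424],
    [0,41.2,57.4,-5,0,0,-1.424]
  ]
}}

```text
clock: 1.6
tool_pos: [0.5987, 0.0585, 0.1886]
eef_rot: [-0.764, 3.045, -0.001]
ft_force: [-0.2, -1.4, -0.3]
width: 1.0
```

```bash
cat > st.py <<'E'
from station import telemetry
from h import *
s=telemetry.get_state(); M=R.from_rotvec(s["eef_rot"]).as_matrix()
print(s["clock"],"q",s["qpos"].round(3),"p",np.round(s["tool_pos"],4),"yaw",round(np.arctan2(M[1,0],M[0,0]),4),"z",M[:,2].round(3),"F",np.round(s["ft_force"],1),"T",np.round(s["wrist_torque"],2),"w",round(s["width"],3))
E
python3 st.py; python3 - <<'E'
from station import optics
import cv2
f=optics.capture("scene")["frame"][160:330,230:450]
cv2.imwrite("pics/s1.png",cv2.resize(f,None,fx=3.5,fy=3.5,interpolation=cv2.INTER_CUBIC))
E
```

```text
1.6 q [-0.099  0.508  1.233  0.     1.399  2.551] p [0.5987 0.0585 0.1886] yaw -2.6498 z [ 0.002 -0.    -1.   ] F [-0.2 -1.4 -0.3] T [ 0.08 -0.01 -0.03] w 1.0
```

View pics/s1.png

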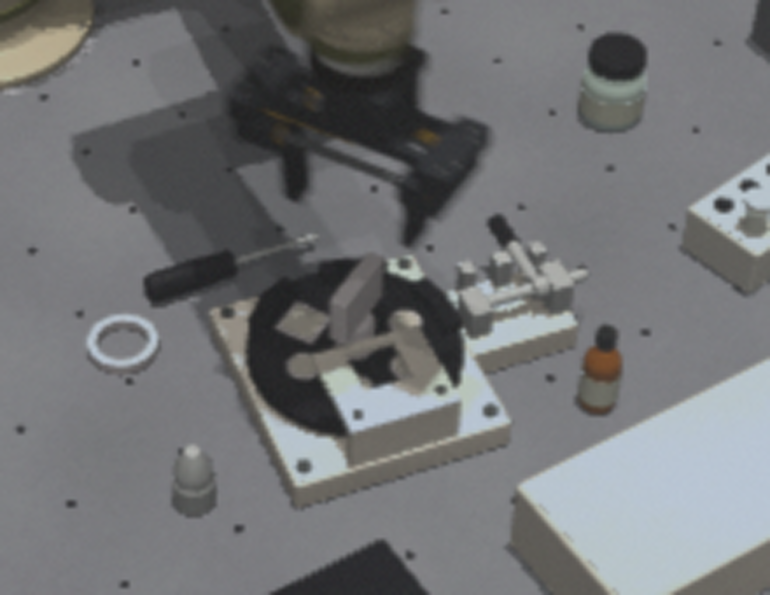

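The jaws straddle the bar as planned, above the knob. Descending and gripping gently, since the grip must resist the knob torque.

Request:
{"fn": "arm_command", "kwargs": {
  "targets": [
    [0,0,0,-2,0,0,0],
    [0,0,0,-4,0,0,0],
    [0,0,0,-6,0,0,0],
    [0,0,0,-8,0,0,0],
    [0,0,0,-10,0,0,0],
    [0.5,0,0,-10,0,0,0],
    [1,0,0,-10,0,0,0],
    [1,0,0,-10,0,0,0],
    [1,0,0,-10,0,0,0],
    [1,0,0,-10,0,0,0],
    [1,0,0,-10,0,0,0]
  ],
  "force": 25
}}

```text
clock: 3.02
tool_pos: [0.5974, 0.0562, 0.0889]
eef_rot: [-0.763, 3.047, -0.0]
ft_force: [-0.1, -0.5, 0.1]
width: 0.345
```

```bash
python3 st.py
```

```text
3.025 q [-0.103  0.607  1.368  0.     1.167  2.548] p [0.5974 0.0562 0.0889] yaw -2.651 z [ 0. -0. -1.] F [-0.1 -0.5  0.1] T [ 0.15 -0.06  0.  ] w 0.345
```

Still closing.

Request:
{"fn": "arm_command", "kwargs": {
  "targets": [
    [1,0,0,0,0,0,0],
    [1,0,0,0,0,0,0],
    [1,0,0,0,0,0,0],
    [1,0,0,0,0,0,0],
    [1,0,0,0,0,0,0],
    [1,0,0,0,0,0,0]
  ]
}}

```text
clock: 3.78
tool_pos: [0.5991, 0.057, 0.0888]
eef_rot: [-0.762, 3.043, 0.001]
ft_force: [8.9, 5.1, -4.6]
width: 0.18
```

```bash
python3 st.py
```

```text
3.775 q [-1.020e-01  6.080e-01  1.366e+00  2.000e-03  1.164e+00  2.548e+00] p [0.5991 0.057  0.0888] yaw -2.6508 z [ 0.004  0.001 -1.   ] F [ 8.9  5.1 -4.6] T [ 0.84 -1.25  0.07] w 0.18
```

Gripped (15.8 mm), with a 10 N side load along the jaws. The axis is a few mm towards +x, so I'm relieving that.

Request:
{"fn": "arm_command", "kwargs": {
  "targets": [
    [1,0.2,0.1,0,0,0,0],
    [1,0.2,0.1,0,0,0,0],
    [1,0.2,0.1,0,0,0,0]
  ]
}}

```text
clock: 4.15
tool_pos: [0.5992, 0.0571, 0.0888]
eef_rot: [0.763, -3.047, -0.0]
ft_force: [-1.8, -0.1, 1.1]
width: 0.182
```

```bash
python3 st.py
```

```text
4.15 q [-0.101  0.61   1.362 -0.     1.171  2.55 ] p [0.5992 0.0571 0.0888] yaw -2.6511 z [-0. -0. -1.] F [-1.8 -0.1  1.1] T [-0.    0.25  0.12] w 0.182
```

Request:
{"fn": "arm_command", "kwargs": {
  "targets": [
    [1,0,0,0,0,0,0.1],
    [1,0,0,0,0,0,0.2],
    [1,0,0,0,0,0,0.3],
    [1,0,0,0,0,0,0.4],
    [1,0,0,0,0,0,0.5],
    [1,0,0,0,0,0,0.6],
    [1,0,0,0,0,0,0.7],
    [1,0,0,0,0,0,0.8],
    [1,0,0,0,0,0,0.9],
    [1,0,0,0,0,0,1.0],
    [1,0,0,0,0,0,1.1],
    [1,0,0,0,0,0,1.2]
  ]
}}

```text
clock: 5.65
tool_pos: [0.5997, 0.0582, 0.0888]
eef_rot: [-2.352, 2.079, 0.001]
ft_force: [1.6, 5.5, -0.0]
width: 0.179
```

```bash
python3 st.py
```

```text
5.65 q [-0.1    0.61   1.361  0.002  1.17   1.347] p [0.5997 0.0582 0.0888] yaw -1.4479 z [ 0.001  0.002 -1.   ] F [ 1.6  5.5 -0. ] T [ 0.79 -0.21 -0.14] w 0.179
```

Request:
{"fn": "arm_command", "kwargs": {
  "targets": [
    [1,0,0.1,0,0,0,0.1],
    [1,0,0.1,0,0,0,0.22],
    [1,0,0.1,0,0,0,0.34],
    [1,0,0.1,0,0,0,0.46],
    [1,0,0.1,0,0,0,0.58],
    [1,0,0.1,0,0,0,0.7],
    [1,0,0.1,0,0,0,0.82],
    [1,0,0.1,0,0,0,0.94],
    [1,0,0.1,0,0,0,1.06],
    [1,0,0.1,0,0,0,1.18],
    [1,0,0.1,0,0,0,1.277],
    [1,0,0.1,0,0,0,1.277]
  ]
}}

```text
clock: 7.15
tool_pos: [0.5988, 0.0593, 0.0888]
eef_rot: [-3.128, 0.271, 0.002]
ft_force: [-2.9, 4.8, 2.4]
width: 0.18
```

```bash
python3 st.py
```

```text
7.15 q [-0.099  0.61   1.362  0.002  1.171  0.073] p [0.5988 0.0593 0.0888] yaw -0.1726 z [-0.001  0.002 -1.   ] F [-2.9  4.8  2.4] T [0.69 0.3  0.04] w 0.18
```

The wheel's at the wanted yaw. Releasing and lifting, then moving towards a hover over the handle with a quarter turn.

Request:
{"fn": "arm_command", "kwargs": {
  "targets": [
    [0.4,0,0,0,0,0,0],
    [0.4,0,0,0,0,0,0],
    [0.4,0,0,0,0,0,0],
    [0.4,0,0,0,0,0,0],
    [0.4,0,0,0,0,0,0],
    [0.4,0,0,2,0,0,0],
    [0.4,0,0,5,0,0,0],
    [0.4,0,0,8,0,0,0],
    [0.4,0,0,10,0,0,0],
    [0.4,0,0,10,0,0,0]
  ],
  "force": 20
}}

```text
clock: 8.4
tool_pos: [0.5999, 0.0582, 0.19]
eef_rot: [3.13, -0.273, 0.005]
ft_force: [-0.6, 0.0, -0.5]
width: 0.601
```

Request:
{"fn": "arm_command", "kwargs": {
  "targets": [
    [0.4,-3,2,0,0,0,0.15],
    [0.4,-5,5,0,0,0,0.3],
    [0.4,-6,9,0,0,0,0.45],
    [0.4,-7,13,0,0,0,0.6],
    [0.4,-7,17,0,0,0,0.75],
    [0.4,-7,21,0,0,0,0.9],
    [0.4,-7,25,0,0,0,1.05],
    [0.4,-7,27,0,0,0,1.2],
    [0.4,-7,27,0,0,0,1.35],
    [0.4,-7,27,0,0,0,1.5],
    [0.4,-7,27,0,0,0,1.57],
    [0.4,-7,27,0,0,0,1.57]
  ]
}}

```text
clock: 9.9
tool_pos: [0.5291, 0.3281, 0.1875]
eef_rot: [-2.407, -2.018, 0.003]
ft_force: [0.2, 0.6, -0.1]
width: 0.606
```

```bash
python3 st.py; python3 - <<'E'
from station import optics
import cv2
c=optics.capture("top")["frame"]; cv2.imwrite("pics/top2.png",c)
f=c[170:300,215:390]
cv2.imwrite("pics/c2.png",cv2.resize(f,None,fx=4.5,fy=4.5,interpolation=cv2.INTER_CUBIC))
E
```

```text
9.9 q [ 0.365  0.546  1.166  0.     1.431 -1.03 ] p [0.5291 0.3281 0.1875] yaw 1.3953 z [-0.002 -0.001 -1.   ] F [ 0.2  0.6 -0.1] T [ 0.04 -0.14  0.02] w 0.606
```

View pics/c2.png

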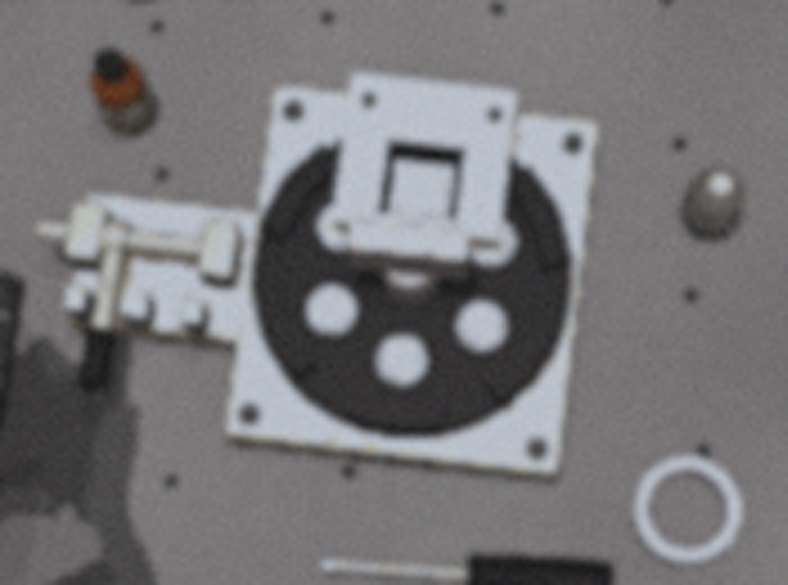

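The square filter shows centred in the window (crop about (423,185), edges 391-456 inside window 385-463). I check the angle from the opposite round filters at (331,308), (402,360), (481,325), and the handle end at (97,360).

```bash
python3 - <<'E'
from h import *
T=R.from_euler("z",-.1735).as_matrix()[:2,:2]
r=lambda u,z:ray(np.array(u)/4.5+(215,170),z)[:2]
F=[r(u,.049) for u in[(331,308),(402,360),(481,325)]]
v=F[0]-F[2];print("angle from pair",np.arctan2(v[1],v[0])-np.pi/2+.1735, "len(83)",np.linalg.norm(v))
o=F[1]+.048*T[:,0];print("axis from opposite",o)
print("handle end pt",r((97,360),.059),"handle predicted",np.array([.5985,.0585])+T@[-.07,.165])
for u,z in [((97,360),.059),((104,322),.059),((62,229),.053),((160,242),.058)]:print((T.T@(r(u,z)-[.5985,.0585])).round(4))
E
```

```text
angle from pair -0.0010149090022071316 len(83) 0.08301559624123289
axis from opposite [0.59694735 0.0566924 ]
handle end pt [0.55716598 0.23025004] handle predicted [0.55803503 0.23310695]
[-0.0704  0.162 ]
[-0.0489  0.1614]
[0.0019 0.1934]
[-0.0005  0.1377]
```

The wheel angle is 0 within about 0.02 rad. Now moving over the handle and down.

Request:
{"fn": "arm_command", "kwargs": {
  "targets": [
    [0.4,1,-3,0,0,0,0],
    [0.4,2,-6,-2,0,0,0],
    [0.4,2.9,-9.6,-4,0,0,0],
    [0.4,2.9,-9.6,-7,0,0,0],
    [0.4,2.9,-9.6,-10,0,0,0],
    [0.4,2.9,-9.6,-13,0,0,0],
    [0.4,2.9,-9.6,-15.4,0,0,0],
    [0.4,2.9,-9.6,-15.4,0,0,0],
    [0.7,2.9,-9.6,-15.4,0,0,0],
    [0.7,2.9,-9.6,-15.4,0,0,0],
    [1,2.9,-9.6,-15.4,0,0,0],
    [1,2.9,-9.6,-15.4,0,0,0]
  ],
  "force": 12
}}

```text
clock: 11.45
tool_pos: [0.5585, 0.2323, 0.0351]
eef_rot: [2.407, 2.019, 0.001]
ft_force: [-1.3, 0.3, 0.2]
width: 0.174
```

Request:
{"fn": "arm_command", "kwargs": {
  "targets": [
    [1,0,0,0,0,0,0],
    [1,0,0,0,0,0,0],
    [1,0,0,0,0,0,0],
    [1,0,0,0,0,0,0],
    [1,0,0,0,0,0,0]
  ]
}}

```text
clock: 12.08
tool_pos: [0.5585, 0.2322, 0.0349]
eef_rot: [2.407, 2.019, 0.001]
ft_force: [-0.1, 0.4, 3.9]
width: 0.17
```

```bash
python3 st.py
```

```text
12.075 q [ 0.199  0.682  1.403  0.     1.056 -1.197] p [0.5585 0.2322 0.0349] yaw 1.396 z [ 0.  0. -1.] F [-0.1  0.4  3.9] T [ 0.11 -0.08 -0.03] w 0.17
```

Gripped (15 mm). Lifting along the 70 mm arc to about 0.85 rad.

Request:
{"fn": "arm_command", "kwargs": {
  "targets": [
    [1,0.04,0,0.7,0,0,0],
    [1,0.14,-0.02,1.39,0,0,0],
    [1,0.3,-0.05,2.07,0,0,0],
    [1,0.54,-0.09,2.73,0,0,0],
    [1,0.84,-0.15,3.36,0,0,0],
    [1,1.2,-0.21,3.95,0,0,0],
    [1,1.55,-0.27,4.4,0,0,0],
    [1,1.85,-0.32,4.77,0,0,0],
    [1,2.34,-0.41,5.26,0,0,0],
    [1,2.34,-0.41,5.26,0,0,0]
  ]
}}

```text
clock: 13.32
tool_pos: [0.5824, 0.2279, 0.0876]
eef_rot: [2.407, 2.018, 0.001]
ft_force: [-0.2, -1.6, -1.8]
width: 0.168
```

```bash
python3 st.py
```

```text
13.325 q [ 0.184  0.646  1.29  -0.     1.205 -1.212] p [0.5824 0.2279 0.0876] yaw 1.3957 z [ 0.001 -0.    -1.   ] F [-0.2 -1.6 -1.8] T [-0.07 -0.03 -0.02] w 0.168
```

Request:
{"fn": "arm_command", "kwargs": {
  "targets": [
    [1,-0.07,-0.4,0,0,0,0],
    [1,-0.14,-0.8,0,0,0,0],
    [1,-0.21,-1.2,0,0,0,0],
    [1,-0.28,-1.6,0,0,0,0],
    [1,-0.35,-2.0,0,0,0,0],
    [1,-0.42,-2.4,0,0,0,0],
    [1,-0.49,-2.8,0,0,0,0],
    [1,-0.56,-3.2,0,0,0,0],
    [1,-0.6,-3.4,0,0,0,0],
    [1,-0.6,-3.4,0,0,0,0]
  ]
}}

```text
clock: 14.58
tool_pos: [0.5761, 0.195, 0.0875]
eef_rot: [-2.406, -2.019, -0.004]
ft_force: [3.6, 6.7, -4.6]
width: 0.168
```

```bash
python3 st.py; python3 - <<'E'
from station import optics
import cv2
f=optics.capture("scene")["frame"][190:300,300:440]
cv2.imwrite("pics/s3.png",cv2.resize(f,None,fx=5,fy=5,interpolation=cv2.INTER_CUBIC))
E
```

```text
14.575 q [ 0.131  0.62   1.345  0.002  1.175 -1.266] p [0.5761 0.195  0.0875] yaw 1.3961 z [ 0.001  0.002 -1.   ] F [ 3.6  6.7 -4.6] T [ 1.04 -0.66  0.01] w 0.168
```

View pics/s3.png

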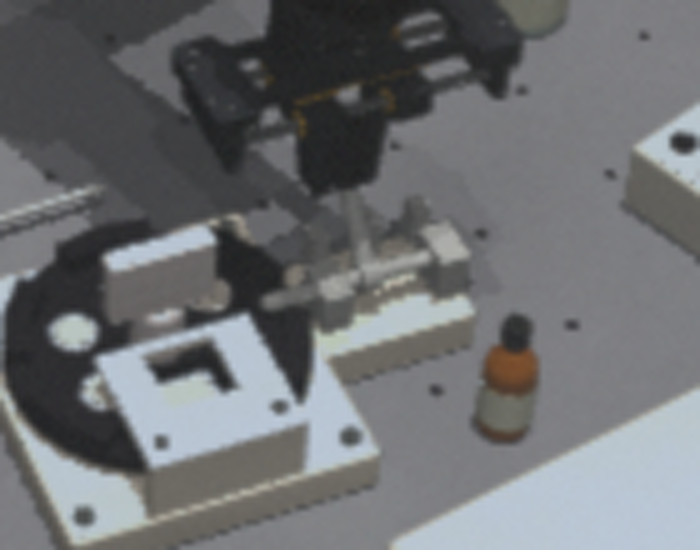

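The bolt tip is in the rim (crop (275,298)), with 33.5 mm travelled and 7 N from the stop. Lowering along the same arc.

Request:
{"fn": "arm_command", "kwargs": {
  "targets": [
    [1,-0.48,0.13,-0.48,0,0,0],
    [1,-0.78,0.17,-0.85,0,0,0],
    [1,-1.13,0.23,-1.3,0,0,0],
    [1,-1.5,0.3,-1.9,0,0,0],
    [1,-1.8,0.35,-2.53,0,0,0],
    [1,-2.04,0.39,-3.2,0,0,0],
    [1,-2.2,0.42,-3.87,0,0,0],
    [1,-2.3,0.44,-4.55,0,0,0],
    [1,-2.34,0.44,-5.2,0,0,0],
    [1,-2.34,0.44,-5.35,0,0,0],
    [1,-2.34,0.44,-5.35,0,0,0]
  ]
}}

```text
clock: 16.0
tool_pos: [0.5524, 0.1994, 0.0342]
eef_rot: [-2.406, -2.019, -0.002]
ft_force: [0.6, 8.3, 0.0]
width: 0.167
```

```bash
python3 st.py
```

```text
16.0 q [ 0.144  0.659  1.458  0.002  1.023 -1.253] p [0.5524 0.1994 0.0342] yaw 1.3961 z [ 0.001  0.001 -1.   ] F [0.6 8.3 0. ] T [ 1.04 -0.26  0.01] w 0.167
```

The height is back at the start value, so the handle is down. Releasing, lifting and moving clear.

Request:
{"fn": "arm_command", "kwargs": {
  "targets": [
    [0.4,0,0,0,0,0,0],
    [0.4,0,0,0,0,0,0],
    [0.4,0,0,0,0,0,0],
    [0.4,0,0,0,0,0,0],
    [0.4,0,0,0,0,0,0],
    [0.4,0,0,3,0,0,0],
    [0.4,0,0,8,0,0,0],
    [0.4,0,0,13,0,0,0],
    [0.4,-4,4,15,0,0,0],
    [0.4,-8,9,15,0,0,0],
    [0.4,-10,14,15,0,0,0],
    [0.4,-10,14,15,0,0,0]
  ]
}}

```text
clock: 17.5
tool_pos: [0.4506, 0.3411, 0.184]
eef_rot: [-2.402, -2.025, -0.001]
ft_force: [0.2, -0.9, 0.0]
width: 0.599
```

```bash
python3 st.py; python3 - <<'E'
from station import optics
import cv2,numpy as np
f=optics.capture("top")["frame"]; a=f[165:295,215:390]
cv2.imwrite("pics/top4.png",f)
s=optics.capture("scene")["frame"][190:300,300:440]
cv2.imwrite("pics/f4.png",np.hstack([cv2.resize(a,(440,327),interpolation=cv2.INTER_CUBIC),cv2.resize(s,(360,283),interpolation=cv2.INTER_CUBIC)[:283]]) if 0 else cv2.resize(a,None,fx=4.5,fy=4.5,interpolation=cv2.INTER_CUBIC))
cv2.imwrite("pics/s4.png",cv2.resize(s,None,fx=5,fy=5,interpolation=cv2.INTER_CUBIC))
E
```

```text
17.5 q [ 0.438  0.451  1.347  0.     1.343 -0.962] p [0.4506 0.3411 0.184 ] yaw 1.4007 z [ 0.  0. -1.] F [ 0.2 -0.9  0. ] T [ 0.01 -0.15  0.03] w 0.599
```

View pics/f4.png

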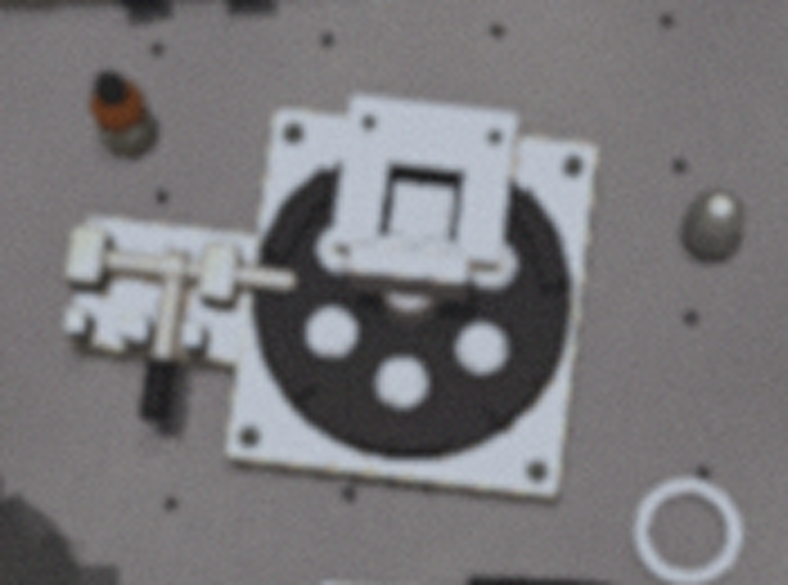

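View pics/s4.png

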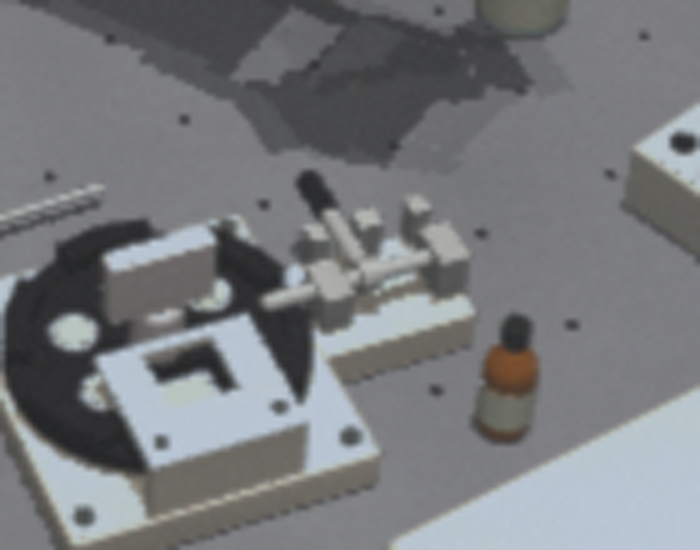

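The square is still centred at (423,207). The bolt tip is in the rim, and the handle lies between the middle and inner blocks. Its black end spans rows 362-418, the same length as when it lay level at the start. Handing in.

```bash
python3 -c "
from station import manip; print(manip.sign_off())"; python3 st.py
```

```text
the job is handed in; nothing more can be done
None
the job is handed in; nothing more can be done
```

I turned the wheel about +2.475 rad in a single grasp, so the square filter now sits centred in the cover's window. I then lifted the bolt's handle, slid the bolt in to its end stop, lowered the handle into the inner notch, let go and moved clear. The job was handed in at about 17.6 s; sign-off gives no verdict.

- **Wheel:** after I let go of the knob, the round filters put it within about 0.02 rad of centred. I didn't measure the angle again after bolting, but the square still looked centred.
- **Bolt:** the tool travelled 33.5 mm of the 34 mm and met about 7 N from the stop. The last pictures show the tip in the rim.
- **Handle:** the grip point ended at its starting height. The handle lies between the middle and inner blocks, and from above its black end looks as long as when it lay level at the start.
- **Bystanders:** the dropper, objective and ring look unmoved in the last close-ups. I didn't measure any of the seven, and the slide box wasn't in those pictures.
- **Disagreement:** the wheel's axis felt through the grip was about 2 mm from where the camera put it. I corrected for this during the grasps.
- **Failed check:** the state reading I tried after handing in was refused, so the last one is from before, with the gripper open and about 1 N or less on the wrist.

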